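# Put the long chromatography column away in its drawer

### The job

Put the longest of the three steel chromatography columns in the dark grey tray away: pull the drawer of the white bench-top unit well open by its handle, lay that column flat on the floor of the drawer's empty front compartment, lengthwise across the drawer, setting it down rather than dropping it, and push the drawer fully shut. Leave the other columns and the jar in the tray, and the rest of the bench undisturbed.

Things in the scene. Friction and masses are not known exactly. Their poses are not given: they have to be found in the camera images.
- cabinet: White drawer unit, fixed, 260 mm wide, 120 high, top 250 deep, one drawer above a 44 mm plinth; on top, 100 mm behind the front, a fixed carton 45 high. Origin: on the bench (z = 0), 120 mm IN FRONT of the outer face of the shut drawer, on the centre line; x points into the unit, z up. The drawer slides out along -x. Stands to the left or right, the tray on the other side, turned up to 0.2 rad.
- drawer (a joint): Drawer opening in m: 0 fully shut, growing as it comes out, stop at 0.170. Starts shut or up to 30 mm ajar. It slides freely (about 2 N) and stays where it is left; no latch.
- drawer_handle (a point): Middle of the drawer's handle, moving with it: a level steel bar 11 mm thick, 120 mm long along the unit's y, its axis 45 mm in front of the drawer's front face, 92 mm above the bench, 28 mm below the unit's top; two 8 mm stems join it to the front 50 mm either side of this point.
- front_lane (a point): Centre of the floor of the drawer's front compartment, moving with it; 56 mm above the bench, 70 mm behind the front's outer face. Compartment 110 mm in x, 216 in y (axes as cabinet). Over its floor the front rises 60 mm, side walls 37, rear partition 27. Clear of the unit's top when open 110 mm or more. Behind the partition another column is fixed in foam.
- tray: Open dark grey plastic tray fixed to the bench, 260 mm (x) by 300 mm (y), rim 35 mm high, walls and floor 5 mm thick. Origin at the centre of its underside on the bench, z up; turned up to 0.15 rad.
- col_long: Column to put away, about 160 g: plain steel tube 150 mm long, 14 mm thick over the middle 102 mm, hexagonal fittings 20 mm across flats, 24 mm long at both ends. Origin at its very centre, x along its length. Lies level, axis 10 mm above the tray floor, along the tray's y within 0.13 rad. The three columns take the front, middle and rear places, 75 mm apart, in any order.
- col_short: A column of the same kind but only 100 mm long, in the tray; stays there. Origin at its centre, x along its length.
- col_thick: A stout steel column 110 mm long, 22 mm thick with end fittings 28 mm across flats, in the tray; stays there. Origin at its centre, x along its length.
- jar: Small amber glass jar with a white cap, 38 mm across and 60 mm tall, standing near the -y end of the tray, beyond the columns' ends; stays there. Origin at the centre of its underside.
- bottle: Clear glass bottle with a blue cap, 80 mm across, 160 mm tall, far to the robot's left. Origin at the centre of its underside.
- beaker: Glass beaker, 84 mm across, 100 mm tall, far to the robot's right. Origin at the centre of its underside.

How it is judged (in metres and radians):
On the way, in this order (a step that is already met when the one before it is completed fails the run):
1. the drawer is pulled open at least 80 mm (value of joint drawer above 0.08 m), for 0.2 s.
2. the long column lies released and at rest on the floor of the front compartment, with the drawer open (at least 50 mm) (x of col_long in the frame of front_lane between -0.046 and 0.046 m and y of col_long in the frame of front_lane between -0.045 and 0.045 m and z of col_long in the frame of front_lane between 0.004 and 0.017 m and angle between col_long's own x axis and vertical between 1.5 and 1.642 rad and linear speed of col_long below 0.02 m/s and contact force between the fingers and col_long below 0.1 N and value of joint drawer above 0.05 m), for 0.2 s.
3. the drawer is pushed fully shut (value of joint drawer below 0.005 m), for 0.2 s.
At the end, for the whole second after the job is handed in: Drawer shut within 5 mm; long column released, at rest and level (4 degrees) on the front compartment's floor, axis at most 17 mm above it, centre within 46 mm front to back and 45 mm sideways of the compartment's centre; the other two columns and the jar still in the tray (value of joint drawer below 0.005 m and x of col_long in the frame of front_lane between -0.046 and 0.046 m and y of col_long in the frame of front_lane between -0.045 and 0.045 m and z of col_long in the frame of front_lane between 0.004 and 0.017 m and angle between col_long's own x axis and vertical between 1.5 and 1.642 rad and linear speed of col_long below 0.02 m/s and contact force between the fingers and col_long below 0.1 N and x of col_short in the frame of tray between -0.125 and 0.125 m and y of col_short in the frame of tray between -0.145 and 0.145 m and z of each of col_short, col_thick, jar in the frame of tray below 0.045 m and x of col_thick in the frame of tray between -0.125 and 0.125 m and y of col_thick in the frame of tray between -0.145 and 0.145 m and x of jar in the frame of tray between -0.125 and 0.125 m and y of jar in the frame of tray between -0.145 and 0.145 m); the robot touches nothing.
It fails at once if the long column is dropped or thrown (moves faster than 0.6 m/s, a fall of about 18 mm, while no finger holds it) (linear speed of col_long above 0.6 m/s and contact force between the fingers and col_long below 0.01 N).
It fails at once if the clear bottle or the beaker is shifted more than 30 mm (distance of any of bottle, beaker from where it was at the start of the episode above 0.03 m).
It fails at once if the jar is tipped over (angle between jar's own z axis and vertical above 0.7 rad).
It also fails if it takes over 70 s, if anything falls off the work surface, if the arm or the gripper's body presses on something with over 40 N, if the wrist force passes 120 N, or if a joint passes its speed limit or range.

### The arm

A 6-joint arm with a two-finger parallel gripper is mounted at the origin on the work surface. World frame = base frame: x ahead of the robot, y to its left, z up, the work surface at z = 0. Lengths are in mm, angles in rad, forces in N, time in s.
With the tool pointing down it reaches from about 275 to 1000 mm from the base axis. Payload 8.4 kg.
Tool frame: the origin (TCP) lies at the very end of the fingers, on their centre line; the grasp point (between the pads) lies 19 mm behind it; z points along the fingers, y is the direction in which the jaws open and shut (so a half turn about z gives the same grasp; the last joint's range is limited). The gripper opens to 85 mm and grips with 20 to 120 N. Pads are 22 mm wide; open, the fingers measure 114 mm over their backs; the gripper's body (76 mm by 85 mm) begins 54 mm behind the grasp point. The pads swing forward as they close: fully open they stand 13 mm farther back than shut.
Start: joints at [-1.184, 0.353, 1.633, -0, 1.155, -0.002], TCP at [236.923, -578.356, 231.281] pointing down, gripper open.
Joint ranges: [-2.63, 2.63], [-0.92, 2.1], [0.06, 2.66], [-1.3, 4.44], [0, 2.69], [-3.02, 3.02]. Speed limits (rad/s): [2.22, 2.22, 2.79, 3.14, 3.14, 3.14].

### API

Orientations are given as [roll, pitch, yaw] about the fixed x, y, z axes, in that order (R = Rz(yaw) Ry(pitch) Rx(roll)).
In Python, from rig import sense, grab_frame, get_calibration, sign_off, boxes_of, trace gives the robot as it stands.
- The arm moves only by the tool servo_tool, never from a script. Its argument "rows" is a list of rows, each a list of 3 entries, a list of its own where there are three numbers: the finger opening in mm, from 0 to 85.4, then the shift along the tool's x, y, z in mm, then the turn, a rotation vector about the tool's x, y, z in degrees. A call has 1 to 8 rows; each row shifts and turns the commanded pose from where the row before left it, along the tool's axes as they then stand; what a row does not reach is not made up. A row lasts 1/8 s, in which the tool goes at most 62.5 mm and 10.7 degrees, less where a joint would pass 70% of its speed; a pose out of reach is approached as far as the arm can. A call is refused whole if a number of a shift passes 62.5 or a number of a turn 10.7, either way. A call with a gripper value outside its range is refused whole. The fingers move at their own pace and stop on an object; "force" is the grip in N (left out, the last holds). Time passes only in rows, so rows that do not move let the fingers close. It gives the time, the measured TCP pose, the force and the opening at its end, in the units of the state.
- sense(): the state, without advancing time (a new reading comes with each control period).
- grab_frame(name): name is "side" or "top" or "wrist"; returns the picture (384x512x3 uint8, blue, green, red); there is no depth.
- get_calibration(name): a dict with "intrinsics" (3x3 intrinsics, pixels), "k1" (the pictures are not rectified: a ray, as slopes to the right and down, at radius r is drawn at 1 + k1 r^2 times it, then the intrinsics apply), "world_to_cam" (4x4, takes a point from world to camera coordinates). Camera axes: x right, y down, z forward; pixel columns grow to the right and rows downward; lengths in mm; the calibration is good to about 2 mm. A picture is of the moment at which its call begins: read the wrist's pose just before it. get_calibration takes no time and is no camera call; for the wrist camera it gives the pose at the moment of the call.
- sign_off(): hands the job in, once; it reports no verdict.
Trained networks look in the newest picture that a camera, given by its name, has taken for a name from the list of things; names that differ only in an ending like _2 or _b are one class to them, and where a whole thing is asked for, a point or a joint stands for the part that bears it (a point fixed in the world has none). Each returns a list of dicts, best first, with "conf" (0 to 1); they miss things now and then, are a little off and sometimes report something else, mostly with a low value. They report only what shows in the picture. A call takes as long as a camera call.
- boxes_of(camera, thing): "centre" ([x, y, z] in mm, in the coordinates of the camera as it stood for that picture, good to about 4 mm: the middle of the surface that is visible of it).
- trace(camera, thing): "mask" (384x512 bool, what is visible of it).
The state is a dict: "clock": time; "qpos": joint angles; "qvel": joint speeds; "joint_efforts": joint torques, N m; "eef_pos": TCP position; "tcp_rot": TCP orientation; "contact_force": force on the tool from outside, world axes, zero at the start; "wrist_torque": the same for the moment, N m; "opening": opening from 0.0 (shut) to 1.0 (fully open).
Only numpy, scipy, OpenCV 4.12 (cv2) and the standard library are available. Lean on these libraries where they do the work, as an engineer would, in place of code of your own. Each camera call takes 0.05 s, during which the arm holds its last target. There are 200 camera calls.

## Working session

There is one attempt and no reset: what is moved stays moved. The work goes in short steps, Python scripts to look and compute and a tool call to move; the robot and the scene stay as the last step left them, time stands still between calls to the robot, and variables do not carry over. Pictures are saved under pics/ and viewed, about 8 in all and at most 12, crops included, and the job is handed in when it is done.

Besides the shell and the picture viewer there is one more tool, called after "Request:" by a JSON object that holds its "api" and its "payload". servo_tool: Moves the arm, as the interface text tells. Its arguments: {"type":"object","properties":{"rows":{"type":"array","items":{"type":"array"}},"force":{"type":"number"}},"required":["rows"]}

```bash
ls; mkdir -p pics
cat > h.py <<'E'
import numpy as np, cv2
from rig import sense, grab_frame, get_calibration, sign_off, boxes_of, trace
from scipy.spatial.transform import Rotation as R
def ray(cam,uv):
    c=get_calibration(cam);K=np.array(c["intrinsics"]);T=np.array(c["world_to_cam"])
    p=cv2.undistortPoints(np.array(uv,float).reshape(-1,1,2),K,np.array([c["k1"],0,0,0.]))[:,0]
    d=np.c_[p,np.ones(len(p))]@T[:3,:3]
    return -T[:3,:3].T@T[:3,3],d
def onz(cam,uv,z):
    o,d=ray(cam,uv);return o+d*((z-o[2])/d[:,2])[:,None]
def proj(cam,P):
    c=get_calibration(cam);K=np.array(c["intrinsics"]);T=np.array(c["world_to_cam"])
    q=np.asarray(P,float).reshape(-1,3)@T[:3,:3].T+T[:3,3];s=q[:,:2]/q[:,2:]
    s=s*(1+c["k1"]*(s**2).sum(1,keepdims=True));return s@K[:2,:2].T+K[:2,2]
def toworld(cam,p):
    T=np.array(get_calibration(cam)["world_to_cam"]);return T[:3,:3].T@(np.array(p)-T[:3,3])
E
python3 - <<'E'
from h import *
np.set_printoptions(precision=1,suppress=True)
print(sense())
for cam in ["top","side"]:
    im=grab_frame(cam);cv2.imwrite(f"pics/{cam}0.png",im)
    for t in ["cabinet","drawer_handle","tray","col_long","col_short","col_thick","jar"]:
        for b in boxes_of(cam,t)[:2]: print(cam,t,round(b["conf"],2),toworld(cam,b["centre"]))
E
```

```text
pics
{'clock': 0.0, 'qpos': array([-1.2,  0.4,  1.6, -0. ,  1.2, -0. ]), 'qvel': array([ 0., -0., -0.,  0.,  0., -0.]), 'joint_efforts': array([  0. , -60.5, -34.2,   0. ,   0. ,   0. ]), 'eef_pos': array([ 236.7, -577.9,  230.5]), 'tcp_rot': array([-3.1,  0. ,  0.4]), 'contact_force': array([-0.1,  0.3,  0.1]), 'wrist_torque': array([-0., -0.,  0.]), 'opening': 1.0026589339308727}
top cabinet 0.68 [785.9 168.6 118.6]
top cabinet 0.55 [ 532.5 -345.7   65.7]
top drawer_handle 0.77 [662.6 183.2  92.6]
top tray 0.65 [ 531.4 -244.1    3.9]
top col_long 0.68 [ 453.8 -229.7   22.7]
top col_short 0.44 [ 598.6 -194.6   23.6]
top col_thick 0.52 [ 524.4 -213.9   33. ]
top col_thick 0.46 [ 597.  -194.1   24.1]
side cabinet 0.67 [796.3 109.  121.1]
side drawer_handle 0.7 [667.  177.9  79.6]
side tray 0.57 [ 532.  -247.8   -2.7]
side col_long 0.76 [ 451.4 -228.9   23.9]
side col_short 0.46 [ 602.3 -200.3   20.7]
side col_thick 0.57 [ 530.2 -227.4   27.2]
side jar 0.56 [ 538.6 -363.1   63.2]
side jar 0.26 [799.3 109.6 120.9]
```

```bash
python3 -c "
import cv2,numpy as np
a=[cv2.imread(f'pics/{c}0.png') for c in('top','side')]
cv2.imwrite('pics/both.png',cv2.resize(np.vstack(a),None,fx=.78,fy=.78,interpolation=cv2.INTER_AREA))"
```

```text
(no output)
```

View pics/top0.png

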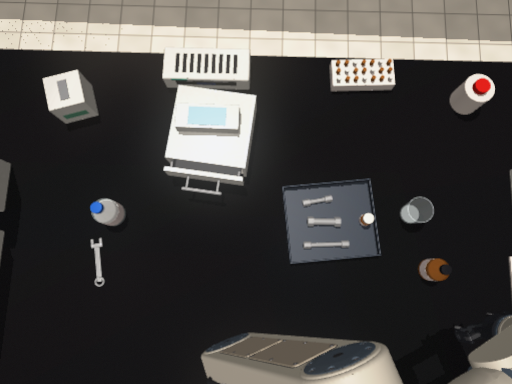

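View pics/side0.png

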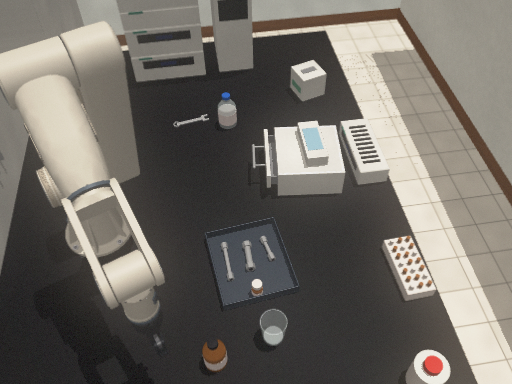

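Top view: cabinet to the left (handle about (201,190)), slightly turned. The tray is on the right with the long column in the front place, (305..348, 244). The drawer looks slightly ajar.

Run:
```python
from h import *
np.set_printoptions(precision=3,suppress=True)
im=grab_frame("top")
cr=cv2.resize(im[80:210,150:270],None,fx=4.5,fy=4.5,interpolation=cv2.INTER_CUBIC);cv2.imwrite("pics/crop.png",cr)
for t,z in [("col_long",20),("drawer_handle",92),("cabinet",120)]:
    for m in trace("top",t)[:1]:
        k=m["mask"].astype(np.uint8);ys,xs=np.nonzero(k)
        P=onz("top",np.c_[xs,ys],z)[:,:2];c,(w,h),a=cv2.minAreaRect(P.astype(np.float32))
        print(t,m["conf"],k.sum(),c,w,h,a,"pix",xs.min(),xs.max(),ys.min(),ys.max())
```

```text
col_long 0.65 222 (452.6371154785156, -225.3623046875) 19.853174209594727 149.93116760253906 1.637757658958435 pix 304 349 241 247
drawer_handle 0.88 1414 (650.0361938476562, 186.154541015625) 262.32537841796875 97.33499145507812 83.39291381835938 pix 164 243 160 194
cabinet 0.63 7634 (769.1246337890625, 166.38319396972656) 269.83270263671875 349.3246765136719 82.99910736083984 pix 164 256 85 195
```

View pics/crop.png

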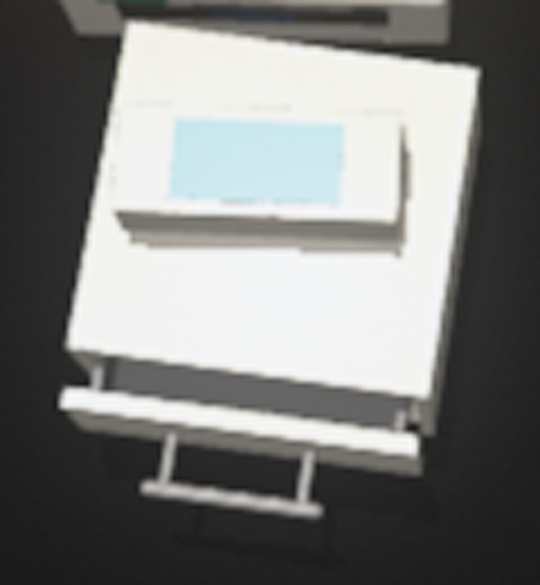

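Run:
```python
from h import *
np.set_printoptions(precision=3,suppress=True)
c=lambda l:np.array(l,float)/4.5+[150,80]-.4
H=onz("top",c([(145,488),(320,511)]),92);print("handle",H,H.mean(0))
T=onz("top",c([(122,22),(480,68),(432,398),(66,348)]),120);print("top",T)
F=onz("top",c([(62,400),(420,447)]),116);print("front bottom edge",F)
for P,Q in [(H[0],H[1]),(T[0],T[1]),(T[3],T[2]),(F[0],F[1])]:
  d=(P-Q);print("yaw",np.arctan2(-d[0],d[1]),np.linalg.norm(d))
for P,Q in [(T[3],T[0]),(T[2],T[1])]:
  d=Q-P;print("yaw",np.arctan2(d[1],d[0]),np.linalg.norm(d))
s=sense();print(s["eef_pos"],s["tcp_rot"]);r=R.from_euler("xyz",s["tcp_rot"]).as_matrix();print(r)
# column yaw from mask moments
k=trace("top","col_long")[0]["mask"]
ys,xs=np.nonzero(k);P=onz("top",np.c_[xs,ys],20)[:,:2].astype(np.float32)
print(cv2.fitLine(P,cv2.DIST_L2,0,.01,.01).ravel())
```

```text
handle [[614.12  252.778  92.   ]
 [600.95  126.693  92.   ]] [607.535 189.735  92.   ]
top [[956.883 285.804 120.   ]
 [928.631  21.836 120.   ]
 [679.283  48.336 120.   ]
 [708.348 309.6   120.   ]]
front bottom edge [[671.28  310.763 116.   ]
 [644.449  55.743 116.   ]]
yaw -0.10407316344129165 126.77170719984613
yaw -0.10662116618778487 265.47458844500767
yaw -0.11079359321052709 262.8757011585981
yaw -0.10482566338172827 256.42756490557866
yaw -0.0954547711793339 249.6708455474927
yaw -0.10587664678616843 250.75217617667968
[ 236.924 -578.341  231.278] [-3.142  0.     0.389]
[[ 0.925  0.379 -0.   ]
 [ 0.379 -0.925  0.   ]
 [-0.    -0.    -1.   ]]
[   0.047   -0.999  451.565 -230.897]
```

Request:
{"api": "servo_tool", "payload": {"rows": [[40,[0,0,-3],[0,0,-10.3]],[40,[0,0,-3],[0,0,-10.3]],[40,[0,0,-3],[0,0,-10.3]],[40,[0,0,-3],[0,0,-10.3]],[40,[0,0,-3],[0,0,-10.3]],[40,[0,0,-3],[0,0,-10.2]],[40,[57,20,0],[0,0,0]],[40,[57,20,0],[0,0,0]]]}}

```text
clock: 2.05
eef_pos: [288.9, -468.2, 249.1]
tcp_rot: [3.141, -0.0, 1.464]
contact_force: [0.5, -0.7, -0.3]
opening: 0.466
```

Request:
{"api": "servo_tool", "payload": {"rows": [[40,[57,20,0],[0,0,0]],[40,[57,20,0],[0,0,0]],[40,[57,20,0],[0,0,0]],[40,[57,20,0],[0,0,0]],[40,[57,20,0],[0,0,0]],[40,[57,20,0],[0,0,0]],[40,[57,20,0],[0,0,0]],[40,[57,20,0],[0,0,0]]]}}

```text
clock: 3.05
eef_pos: [496.4, -30.6, 249.6]
tcp_rot: [3.141, 0.0, 1.466]
contact_force: [-0.2, -0.6, 0.2]
opening: 0.469
```

Request:
{"api": "servo_tool", "payload": {"rows": [[40,[57,20,0],[0,0,0]],[40,[57,20,0],[0,0,0]],[40,[57,20,0],[0,0,0]],[40,[57,20,0],[0,0,0]],[40,[0,0,0],[0,0,0]],[40,[0,0,0],[0,0,0]]]}}

```text
clock: 3.8
eef_pos: [598.7, 185.8, 248.9]
tcp_rot: [-3.141, 0.001, 1.466]
contact_force: [-0.4, -0.7, -0.8]
opening: 0.472
```

```bash
cat >> h.py <<'E'
def goto(p,yaw=None):
    s=sense();r=R.from_euler("xyz",s["tcp_rot"]).as_matrix()
    print("tcp",s["eef_pos"].round(1),"rot",s["tcp_rot"].round(3),"t",s["clock"],"F",s["contact_force"].round(1),"op",round(s["opening"],3))
    if p is not None: print(" tool shift",(r.T@(np.array(p)-s["eef_pos"])).round(1),"" if yaw is None else "turn z deg %.1f"%np.degrees(-(yaw-s["tcp_rot"][2])))
E
python3 - <<'E'
from h import *
np.set_printoptions(precision=1,suppress=True)
goto((607.5,189.7,73),1.466)
im=grab_frame("wrist");cv2.imwrite("pics/w1.png",im)
for b in boxes_of("wrist","drawer_handle")[:2]: print(b["conf"],toworld("wrist",b["centre"]))
print(proj("wrist",[[607.5,189.7,92],[614.1,252.8,92],[601,126.7,92]]))
E
```

```text
tcp [598.7 185.8 248.9] rot [-3.1  0.   1.5] t 3.8 F [-0.4 -0.7 -0.8] op 0.472
 tool shift [  5.    8.5 175.8] turn z deg 0.0
0.82 [669.3 212.4  93.9]
[[263.3 167.7]
 [263.9  99.7]
 [262.9 227.8]]
```

View pics/w1.png

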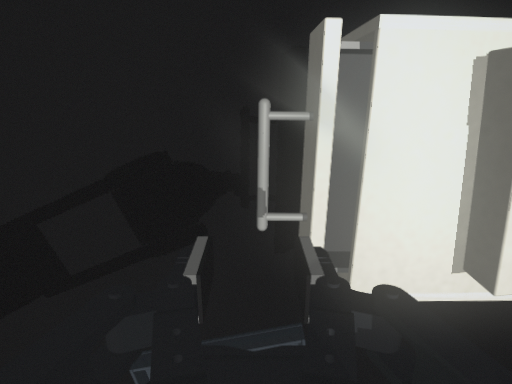

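Handle spans (264,100) to (262,230), matching my projected estimate within 2 px. I'll descend and grip.

Request:
{"api": "servo_tool", "payload": {"rows": [[34,[5,8.5,30],[0,0,0]],[34,[0,0,40],[0,0,0]],[34,[0,0,40],[0,0,0]],[34,[0,0,30],[0,0,0]],[34,[0,0,20],[0,0,0]],[34,[0,0,15],[0,0,0]],[34,[0,0,0],[0,0,0]]]}}

```text
clock: 4.78
eef_pos: [607.8, 189.5, 73.8]
tcp_rot: [-3.141, 0.0, 1.465]
contact_force: [-0.2, 0.5, 0.3]
opening: 0.402
```

Request:
{"api": "servo_tool", "payload": {"rows": [[0,[0,0,0],[0,0,0]],[0,[0,0,0],[0,0,0]],[0,[0,0,0],[0,0,0]],[0,[0,0,0],[0,0,0]],[0,[0,0,0],[0,0,0]],[0,[0,0,0],[0,0,0]]], "force": 40}}

```text
clock: 5.52
eef_pos: [608.9, 190.1, 75.5]
tcp_rot: [3.14, -0.001, 1.466]
contact_force: [-0.2, -0.4, 6.0]
opening: 0.115
```

Request:
{"api": "servo_tool", "payload": {"rows": [[0,[0,-8,0],[0,0,0]],[0,[0,-16,0],[0,0,0]],[0,[0,-20,0],[0,0,0]],[0,[0,-20,0],[0,0,0]],[0,[0,-20,0],[0,0,0]],[0,[0,-20,0],[0,0,0]],[0,[0,-16,0],[0,0,0]],[0,[0,-10,0],[0,0,0]]]}}

```text
clock: 6.52
eef_pos: [479.2, 205.0, 75.4]
tcp_rot: [3.139, -0.003, 1.466]
contact_force: [2.2, 4.1, 5.7]
opening: 0.111
```

Request:
{"api": "servo_tool", "payload": {"rows": [[0,[0,-8,0],[0,0,0]],[0,[0,-4,0],[0,0,0]],[0,[0,0,0],[0,0,0]],[0,[0,0,0],[0,0,0]]]}}

```text
clock: 7.02
eef_pos: [467.4, 206.3, 75.4]
tcp_rot: [3.14, -0.003, 1.465]
contact_force: [-0.5, 6.0, 8.6]
opening: 0.111
```

Request:
{"api": "servo_tool", "payload": {"rows": [[34,[0,0,0],[0,0,0]],[34,[0,0,0],[0,0,0]],[34,[0,0,0],[0,0,0]],[34,[0,0,-30],[0,0,0]],[34,[0,0,-50],[0,0,0]],[34,[0,0,-50],[0,0,0]],[34,[0,0,-45],[0,0,0]],[40,[-30,2,0],[0,0,0]]]}}

```text
clock: 8.02
eef_pos: [467.8, 176.2, 252.9]
tcp_rot: [3.136, -0.003, 1.467]
contact_force: [-0.8, -1.0, -0.9]
opening: 0.471
```

Request:
{"api": "servo_tool", "payload": {"rows": [[40,[-58,4,0],[0,0,0]],[40,[-58,4,0],[0,0,0]],[40,[-58,4,0],[0,0,0]],[40,[-58,4,0],[0,0,0]],[40,[-58,4,0],[0,0,0]],[40,[-58,4,0],[0,0,0]],[40,[-56,5,0],[0,0,-8.7]],[40,[0,0,0],[0,0,0]]]}}

```text
clock: 9.02
eef_pos: [451.6, -233.4, 249.0]
tcp_rot: [-3.141, 0.001, 1.616]
contact_force: [-0.8, 0.9, -0.5]
opening: 0.464
```

Run:
```python
from h import *
np.set_printoptions(precision=2,suppress=True)
goto((452,-229,8),1.618)
im=grab_frame("wrist");cv2.imwrite("pics/w2.png",im)
for t in ["col_long"]:
  for m in trace("wrist",t)[:2]:
    ys,xs=np.nonzero(m["mask"]);P=onz("wrist",np.c_[xs,ys],19)[:,:2].astype(np.float32)
    print(m["conf"],len(xs),cv2.minAreaRect(P),cv2.fitLine(P,cv2.DIST_L2,0,.01,.01).ravel(),xs.min(),xs.max(),ys.min(),ys.max())
  for b in boxes_of("wrist",t)[:2]: print(b["conf"],toworld("wrist",b["centre"]))
top=grab_frame("top")
cv2.imwrite("pics/t2.png",np.hstack([im,top[80:272,130:258].repeat(2,0).repeat(2,1)]))
```

```text
tcp [ 451.6 -233.4  249. ] rot [-3.14  0.    1.62] t 9.025 F [-0.8  0.9 -0.5] op 0.464
 tool shift [  4.5   0.7 241. ] turn z deg -0.1
0.73 1766 ((451.45220947265625, -220.2793731689453), (21.583023071289062, 152.5932159423828), 3.0610954761505127) [   0.06   -1.    451.27 -215.62] 245 264 83 211
0.64 [ 453.33 -209.66   22.62]
```

View pics/t2.png

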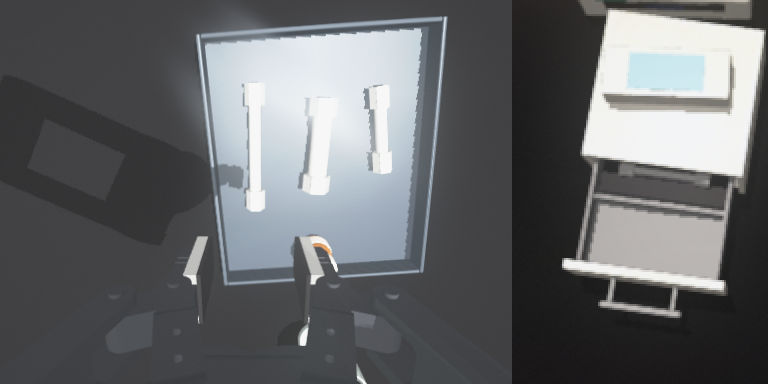

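Wrist view shows the long column from (254,83) to (255,211), in the leftmost (front) place. The drawer is well open in the top crop, with the front compartment empty. I'll go down to grasp it.

Request:
{"api": "servo_tool", "payload": {"rows": [[40,[10.4,0,40],[0,0,-0.7]],[40,[0,0,50],[0,0,0]],[40,[0,0,50],[0,0,0]],[40,[0,0,45],[0,0,0]],[40,[0,0,30],[0,0,0]],[40,[0,0,16],[0,0,0]],[40,[0,0,6],[0,0,0]],[40,[0,0,2],[0,0,0]]]}}

```text
clock: 10.22
eef_pos: [452.3, -219.6, 10.8]
tcp_rot: [3.141, 0.001, 1.63]
contact_force: [-0.3, 0.3, 1.0]
opening: 0.471
```

Request:
{"api": "servo_tool", "payload": {"rows": [[40,[0,0,1],[0,0,0]],[0,[0,0,0],[0,0,0]],[0,[0,0,0],[0,0,0]],[0,[0,0,0],[0,0,0]],[0,[0,0,0],[0,0,0]],[0,[0,0,0],[0,0,0]]], "force": 60}}

```text
clock: 10.98
eef_pos: [452.0, -219.9, 10.1]
tcp_rot: [3.141, 0.0, 1.629]
contact_force: [-0.8, 0.8, 5.9]
opening: 0.133
```

Request:
{"api": "servo_tool", "payload": {"rows": [[0,[0,0,-5],[0,0,0]],[0,[0,0,-15],[0,0,0]],[0,[0,0,-30],[0,0,0]],[0,[0,0,-40],[0,0,0]],[0,[0,0,-50],[0,0,0]],[0,[0,0,-50],[0,0,0]],[0,[0,0,-20],[0,0,0]],[0,[0,0,0],[0,0,0]]]}}

```text
clock: 11.98
eef_pos: [452.5, -220.0, 221.6]
tcp_rot: [3.138, 0.002, 1.63]
contact_force: [-0.6, -0.8, -2.0]
opening: 0.129
```

Run:
```python
from h import *
np.set_printoptions(precision=2,suppress=True)
# drawer lane from top view: partition/front in crop (x/2+130,y/2+80)
c=lambda l:(np.array(l,float)-[512,0])/2+[130,80]-.3
print("handle",onz("top",c([(600,305),(679,314)]),92),"front top",onz("top",c([(563,264),(724,289)]),116))
print("partition",onz("top",c([(592,198),(728,214)]),83))
goto((581.8,194.2,59),1.466)
im=grab_frame("wrist");cv2.imwrite("pics/w3.png",im)
```

```text
handle [[471.12 269.54  92.  ]
 [460.47 144.02  92.  ]] front top [[531.53 326.53 116.  ]
 [499.43  73.09 116.  ]]
partition [[645.81 296.01  83.  ]
 [625.56  73.4   83.  ]]
tcp [ 452.5 -220.   221.6] rot [3.14 0.   1.63] t 11.975 F [-0.6 -0.8 -2. ] op 0.129
 tool shift [406.2 152.9 162.3] turn z deg 9.4
```

View pics/w3.png

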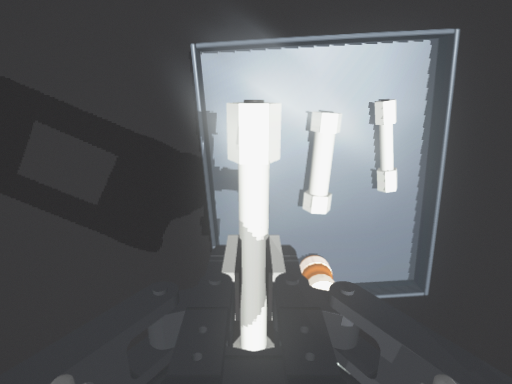

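Run:
```python
from h import *
np.set_printoptions(precision=1,suppress=True)
s=sense();r=R.from_euler("xyz",s["tcp_rot"]).as_matrix();p=s["eef_pos"]
for off in (-5,0,5):
  for tilt in (-.1,0,.1):
    q=[]
    for a,up in [(75,10),(75,-10),(51,10),(-51,10)]:
      d=a+off; loc=[d*np.cos(tilt)+up*np.sin(tilt)*-1,0,-5-d*np.sin(tilt)-up*np.cos(tilt)]
      q.append(p+r@loc)
    print(off,tilt,proj("wrist",q).ravel())
```

```text
-5 -0.1 [257.1 106.  256.6 108.6 257.  164.2 256.5 369.9]
-5 0 [257.3 108.5 256.8 106.3 257.1 168.5 256.3 362.9]
-5 0.1 [257.6 113.2 257.  105.5 257.2 174.1 256.2 355.4]
0 -0.1 [257.2  93.4 256.6  97.7 257.  152.4 256.5 361.3]
0 0 [257.4  95.2 256.8  94.8 257.2 156.5 256.4 355.3]
0 0.1 [257.6  99.3 257.   93.4 257.3 162.2 256.3 348.7]
5 -0.1 [257.2  80.6 256.6  86.6 257.  140.4 256.5 352.5]
5 0 [257.4  81.5 256.8  83.  257.2 144.3 256.4 347.4]
5 0.1 [257.7  84.9 257.1  81.  257.4 149.8 256.3 341.8]
```

Column is held, roughly level (far fitting at (254,103..163)); other columns and jar are undisturbed. Drawer measurements agree with a lane centre near (582,194).

Request:
{"api": "servo_tool", "payload": {"rows": [[0,[0,0,0],[0,0,9.4]],[0,[30,6,0],[0,0,0]],[0,[45,9,0],[0,0,0]],[0,[50,10,0],[0,0,0]],[0,[50,10,0],[0,0,0]],[0,[50,10,0],[0,0,0]],[0,[50,10,0],[0,0,0]],[0,[50,10,0],[0,0,0]]]}}

```text
clock: 13.02
eef_pos: [549.7, 98.3, 217.5]
tcp_rot: [-3.139, 0.001, 1.466]
contact_force: [0.4, -0.7, -0.9]
opening: 0.132
```

Request:
{"api": "servo_tool", "payload": {"rows": [[0,[50,10,0],[0,0,0]],[0,[35,7,0],[0,0,0]],[0,[15,3,0],[0,0,0]],[0,[0,0,0],[0,0,0]],[0,[0,0,0],[0,0,0]]]}}

```text
clock: 13.65
eef_pos: [580.2, 192.8, 218.7]
tcp_rot: [-3.14, 0.001, 1.465]
contact_force: [-0.5, -0.2, -1.2]
opening: 0.133
```

Run:
```python
from h import *
goto((581.8,194.2,61),1.466)
a=grab_frame("wrist");b=grab_frame("side")
cv2.imwrite("pics/w4.png",np.hstack([cv2.resize(a,(400,300)),cv2.resize(b[90:240,220:370],(400,400))[:300]]))
```

```text
tcp [580.2 192.8 218.7] rot [-3.140e+00  1.000e-03  1.465e+00] t 13.65 F [-0.5 -0.2 -1.2] op 0.133
 tool shift [  1.7   1.7 157.7] turn z deg -0.1
```

View pics/w4.png

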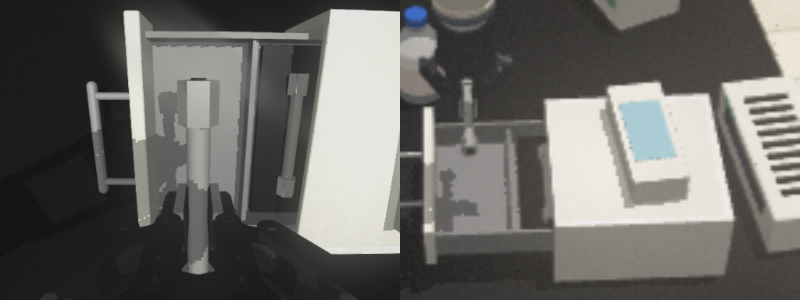

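The column sits above the middle of the empty compartment, parallel to it. I'll descend.

Request:
{"api": "servo_tool", "payload": {"rows": [[0,[1.7,1.7,25],[0,0,0]],[0,[0,0,35],[0,0,0]],[0,[0,0,35],[0,0,0]],[0,[0,0,25],[0,0,0]],[0,[0,0,15],[0,0,0]],[0,[0,0,8],[0,0,0]],[0,[0,0,4],[0,0,0]],[0,[0,0,0],[0,0,0]]]}}

```text
clock: 14.75
eef_pos: [583.0, 195.7, 72.8]
tcp_rot: [3.141, -0.0, 1.466]
contact_force: [-0.4, -0.4, -1.7]
opening: 0.131
```

Request:
{"api": "servo_tool", "payload": {"rows": [[0,[0,0,2],[0,0,0]],[0,[0,0,2],[0,0,0]],[0,[0,0,1.5],[0,0,0]],[0,[0,0,1.5],[0,0,0]],[0,[0,0,0],[0,0,0]]]}}

```text
clock: 15.38
eef_pos: [582.6, 195.6, 65.1]
tcp_rot: [-3.141, 0.0, 1.466]
contact_force: [-0.5, -0.6, -2.4]
opening: 0.135
```

Request:
{"api": "servo_tool", "payload": {"rows": [[0,[0,0,1],[0,0,0]],[0,[0,0,1],[0,0,0]],[0,[0,0,1],[0,0,0]],[0,[0,0,0],[0,0,0]]]}}

```text
clock: 15.88
eef_pos: [582.6, 195.6, 62.2]
tcp_rot: [-3.141, 0.0, 1.466]
contact_force: [-0.0, 0.1, -0.5]
opening: 0.13
```

Request:
{"api": "servo_tool", "payload": {"rows": [[0,[0,0,1],[0,0,0]],[0,[0,0,0],[0,0,0]],[0,[0,0,0],[0,0,0]]]}}

```text
clock: 16.25
eef_pos: [582.7, 195.6, 61.3]
tcp_rot: [3.142, -0.0, 1.466]
contact_force: [-0.3, -0.4, -0.8]
opening: 0.134
```

Request:
{"api": "servo_tool", "payload": {"rows": [[20,[0,0,0],[0,0,0]],[30,[0,0,0],[0,0,0]],[36,[0,0,0],[0,0,0]],[36,[0,0,0],[0,0,0]],[36,[0,0,0],[0,0,0]]]}}

```text
clock: 16.88
eef_pos: [582.7, 195.6, 61.3]
tcp_rot: [-3.142, -0.0, 1.466]
contact_force: [0.7, 0.1, -0.1]
opening: 0.424
```

Request:
{"api": "servo_tool", "payload": {"rows": [[36,[0,0,-10],[0,0,0]],[36,[0,0,-25],[0,0,0]],[36,[0,0,-40],[0,0,0]],[36,[0,0,-50],[0,0,0]],[36,[0,0,-50],[0,0,0]],[36,[0,0,0],[0,0,0]],[36,[0,0,0],[0,0,0]]]}}

```text
clock: 17.75
eef_pos: [582.4, 195.5, 236.4]
tcp_rot: [3.141, -0.0, 1.466]
contact_force: [-0.3, 0.1, 0.5]
opening: 0.421
```

Run:
```python
from h import *
np.set_printoptions(precision=2,suppress=True)
goto((467.5,206.3,75),1.466)
a=grab_frame("wrist")
for m in trace("wrist","col_long")[:2]:
    ys,xs=np.nonzero(m["mask"]);P=onz("wrist",np.c_[xs,ys],75)[:,:2].astype(np.float32)
    print(m["conf"],len(xs),cv2.minAreaRect(P),xs.min(),xs.max(),ys.min(),ys.max())
print(proj("wrist",[[467.5,206.3,92],[581.8,194.2,56]]))
cv2.imwrite("pics/w5.png",a)
```

```text
tcp [582.4 195.5 236.4] rot [ 3.14 -0.    1.47] t 17.75 F [-0.3  0.1  0.5] op 0.421
 tool shift [  -1.3 -115.4  161.4] turn z deg -0.0
0.75 2527 ((580.2232055664062, 192.94525146484375), (149.86053466796875, 22.248083114624023), 83.78648376464844) 242 266 96 244
[[132.45 178.29]
 [255.04 169.3 ]]
```

View pics/w5.png

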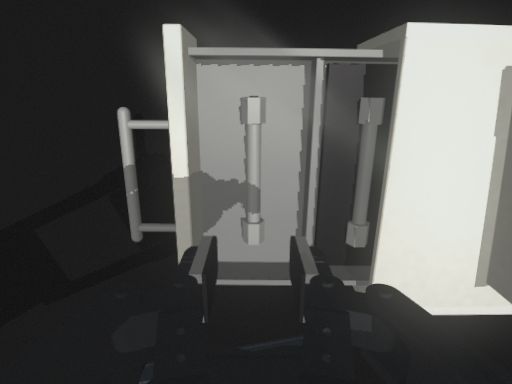

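Column lies flat at (580,193), within about 2 mm of the compartment centre. Handle sits at (131,176), as predicted. Next I'll regrip it and push.

Request:
{"api": "servo_tool", "payload": {"rows": [[34,[0,-40,0],[0,0,0]],[34,[0,-50,0],[0,0,0]],[34,[0,-27,0],[0,0,0]],[34,[0,0,45],[0,0,0]],[34,[0,0,50],[0,0,0]],[34,[0,0,40],[0,0,0]],[34,[0,0,20],[0,0,0]],[34,[0,0,6],[0,0,0]]]}}

```text
clock: 18.85
eef_pos: [464.7, 207.2, 73.1]
tcp_rot: [-3.138, 0.002, 1.466]
contact_force: [-0.4, -0.5, 0.6]
opening: 0.399
```

Request:
{"api": "servo_tool", "payload": {"rows": [[34,[0,0,0],[0,0,0]],[0,[0,0,0],[0,0,0]],[0,[0,0,0],[0,0,0]],[0,[0,0,0],[0,0,0]],[0,[0,0,0],[0,0,0]],[0,[0,0,0],[0,0,0]]], "force": 40}}

```text
clock: 19.6
eef_pos: [467.0, 208.2, 76.2]
tcp_rot: [3.14, -0.001, 1.466]
contact_force: [-0.7, -0.4, 6.4]
opening: 0.111
```

Request:
{"api": "servo_tool", "payload": {"rows": [[0,[0,3,0],[0,0,0]],[0,[0,6,0],[0,0,0]],[0,[0,10,0],[0,0,0]],[0,[0,13,0],[0,0,0]],[0,[0,15,0],[0,0,0]],[0,[0,15,0],[0,0,0]],[0,[0,15,0],[0,0,0]],[0,[0,15,0],[0,0,0]]]}}

```text
clock: 20.6
eef_pos: [558.2, 197.7, 76.2]
tcp_rot: [3.142, 0.001, 1.466]
contact_force: [-2.1, -3.7, 8.8]
opening: 0.112
```

Request:
{"api": "servo_tool", "payload": {"rows": [[0,[0,13,0],[0,0,0]],[0,[0,10,0],[0,0,0]],[0,[0,8,0],[0,0,0]],[0,[0,6,0],[0,0,0]],[0,[0,5,0],[0,0,0]],[0,[0,4,0],[0,0,0]],[0,[0,3,0],[0,0,0]],[0,[0,0,0],[0,0,0]]]}}

```text
clock: 21.6
eef_pos: [607.1, 192.1, 76.2]
tcp_rot: [3.141, 0.001, 1.466]
contact_force: [-1.4, -6.0, 6.0]
opening: 0.112
```

Request:
{"api": "servo_tool", "payload": {"rows": [[0,[0,4,0],[0,0,0]],[0,[0,4,0],[0,0,0]],[0,[0,3,0],[0,0,0]],[0,[0,2,0],[0,0,0]],[0,[0,1,0],[0,0,0]],[0,[0,0,0],[0,0,0]]]}}

```text
clock: 22.35
eef_pos: [620.6, 190.6, 76.2]
tcp_rot: [3.141, 0.001, 1.466]
contact_force: [-1.2, -5.5, 7.5]
opening: 0.108
```

Request:
{"api": "servo_tool", "payload": {"rows": [[0,[0,2,0],[0,0,0]],[0,[0,2,0],[0,0,0]],[0,[0,2,0],[0,0,0]],[0,[0,2,0],[0,0,0]],[0,[0,0,0],[0,0,0]]]}}

```text
clock: 22.98
eef_pos: [628.7, 189.6, 76.2]
tcp_rot: [3.141, 0.001, 1.466]
contact_force: [-1.9, -6.3, 7.7]
opening: 0.111
```

Request:
{"api": "servo_tool", "payload": {"rows": [[0,[0,2,0],[0,0,0]],[0,[0,1,0],[0,0,0]],[0,[0,1,0],[0,0,0]],[0,[0,0,0],[0,0,0]]]}}

```text
clock: 23.48
eef_pos: [632.5, 189.2, 76.2]
tcp_rot: [3.141, 0.001, 1.466]
contact_force: [-2.2, -6.7, 7.2]
opening: 0.109
```

Request:
{"api": "servo_tool", "payload": {"rows": [[0,[0,1,0],[0,0,0]],[0,[0,1,0],[0,0,0]],[0,[0,1,0],[0,0,0]],[0,[0,0,0],[0,0,0]]]}}

```text
clock: 23.98
eef_pos: [635.5, 188.9, 76.2]
tcp_rot: [3.141, 0.001, 1.466]
contact_force: [-2.3, -6.6, 8.1]
opening: 0.109
```

Request:
{"api": "servo_tool", "payload": {"rows": [[0,[0,1,0],[0,0,0]],[0,[0,1,0],[0,0,0]],[0,[0,1,0],[0,0,0]],[0,[0,0,0],[0,0,0]]]}}

```text
clock: 24.48
eef_pos: [635.7, 188.8, 76.2]
tcp_rot: [-3.136, 0.002, 1.466]
contact_force: [-12.7, -3.7, 16.3]
opening: 0.114
```

Request:
{"api": "servo_tool", "payload": {"rows": [[34,[0,-1.5,0],[0,0,0]],[34,[0,0,0],[0,0,0]],[34,[0,0,0],[0,0,0]],[34,[0,0,-25],[0,0,0]],[34,[0,0,-45],[0,0,0]],[34,[0,0,-50],[0,0,0]],[34,[0,-30,-40],[0,0,0]],[34,[0,-40,0],[0,0,0]]]}}

```text
clock: 25.48
eef_pos: [569.1, 198.0, 238.9]
tcp_rot: [3.135, -0.003, 1.465]
contact_force: [0.1, 0.5, -1.0]
opening: 0.396
```

Run:
```python
from h import *
goto((635.7,188.8,92))
a=grab_frame("wrist");b=grab_frame("side")
print(proj("wrist",[[635.7,188.8,92]]),proj("side",[[635.7,188.8,92]]))
cv2.imwrite("pics/w6.png",np.hstack([cv2.resize(a,(400,300)),cv2.resize(b[90:315,180:380],(400,450))[:450]][:1]+[cv2.resize(b[90:315,180:380],(267,300))]))
```

```text
tcp [569.1 198.  238.9] rot [ 3.135e+00 -3.000e-03  1.465e+00] t 25.475 F [ 0.1  0.5 -1. ] op 0.396
 tool shift [ -2.5  66.3 147.3] 
[[331.60520996 178.35820419]] [[260.17479264 154.9383724 ]]
```

View pics/w6.png

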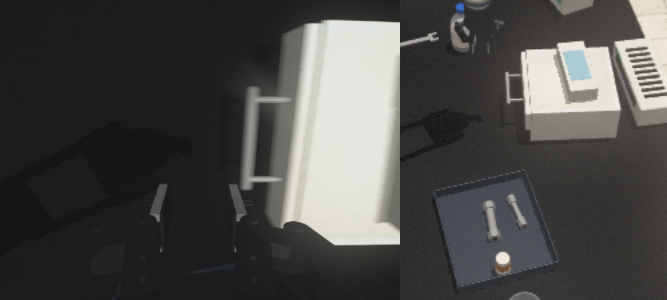

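The drawer looks flush, and the tray still holds the two columns and the jar. The handle shows ~11 px off the prediction, but the frame was blurred by motion. I'll re-check at rest.

Request:
{"api": "servo_tool", "payload": {"rows": [[34,[0,0,0],[0,0,0]],[34,[0,0,0],[0,0,0]],[34,[0,0,0],[0,0,0]],[34,[0,0,0],[0,0,0]]]}}

```text
clock: 26.08
eef_pos: [567.6, 197.1, 234.9]
tcp_rot: [-3.141, 0.0, 1.465]
contact_force: [-0.2, 0.3, 0.0]
opening: 0.398
```

Run:
```python
from h import *
goto(None)
a=grab_frame("wrist");print(proj("wrist",[[635.7,188.8,92]]))
cv2.imwrite("pics/w7.png",a)
```

```text
tcp [567.6 197.1 234.9] rot [-3.141  0.     1.465] t 26.075 F [-0.2  0.3  0. ] op 0.398
[[328.4604208  178.47602342]]
```

View pics/w7.png

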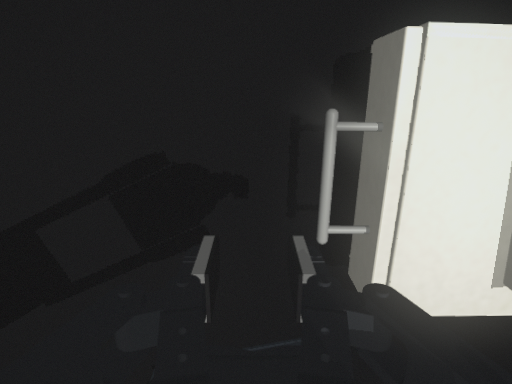

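At rest the handle's midpoint (328,177) matches the pushed-in position (328,178). The front is flush, with only a thin seam, so I'm handing in.

```bash
python3 -c "
from rig import sign_off;print(sign_off())"
```

```text
the job is handed in; nothing more can be done
None
```

The long column is in the drawer's front compartment, the drawer is shut, and I handed the job in at about 26 s. `sign_off` gives no verdict.

- **Opening:** I gripped the handle and pulled the drawer about 142 mm, on top of roughly 27 mm it was already ajar.
- **Placing:** I took the long column from the front place in the tray and lowered it to the compartment floor before letting go. Afterwards it lay lengthwise across the drawer at (580, 193) mm, about 2 mm from the compartment centre. This was measured while the drawer was still open.
- **Shutting:** I gripped the handle again and pushed until it stopped, with the force along x rising to about 13 N. The front looks flush with the unit, and the handle stayed where I pushed it after I let go.
- **Rest of the scene:** The other two columns and the jar are still in the tray, and the arm stands clear with no contact force.

**Failed or not checked:**
- One check disagreed: a picture taken while the arm was still moving put the handle about 11 px off. A second picture at rest agreed to within 1 px.
- I could not look at the column once the drawer was shut.
- I did not measure whether the bottle and beaker moved, but the arm never touched them.

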